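# Put the stamp away and close the cabinet's sliding hatch

### The job

Put the office stamp away: set it down gently, standing upright, in the open well of the desk-top cabinet and let go of it. Then push the sliding hatch along its track until it closes against the rubber strip on the frame, and press it firmly home so that the strip stays squeezed once you let go, but do not crush the strip by ramming it. Leave the other things on the desk alone.

Things in the scene. Friction and masses are not known exactly. Their poses are not given: they have to be found in the camera images.
- stamp: Wooden office stamp standing on its rubber face: flat base 56 x 30 mm and 19 mm high, on it a turned round handle with a narrow neck and a bulb of 27 mm diameter at 46 to 58 mm height; 70 mm high in all, about 90 g. Origin at the centre of its underside, z up along the handle, x along the base's long side.
- cabinet: White low desk-top cabinet, fixed to the desk, 196 (x) by 410 (y) by 118 mm high. Origin at the centre of its underside, z up; its y axis runs along the hatch's track, +y towards the end frame where the hatch closes. Its +y half is an open well; its -y half has a fixed top over which the hatch lies. Side walls and track lips end 118.5 mm above the desk.
- well (a point): Centre of the floor of the cabinet's well, 16 mm above the desk, axes as the cabinet's. The well is 164 (x) by 185 mm (y), 88 mm deep below the hatch. At the start the hatch leaves the well open from 55 mm or more on the -y side to the +y end (there the stop overhangs up to 26 mm at the top), so the middle of the opening is about 10 mm to +y of this point.
- hatch: Brown wooden sliding panel 158 (x) by 195 (y) by 8 mm, 0.6 kg, sliding level along the cabinet's y axis. Origin on the panel's top face (112 mm above the desk) under the middle of its pull ridge, axes as the cabinet's; its leading edge lies 55 mm from it towards +y. At the start it is open by 150 to 170 mm. It drags with about 4 N, plus 15 N per m/s, and stays where it is left.
- pull (a point): Middle of the top of the hatch's upright pull ridge, 138 mm above the desk, to push against or pinch from above. The ridge is 100 mm long (x), 14 mm thick (y) and stands 26 mm high on the panel.
- jamb: End frame of the cabinet at its +y end, across the track. Origin in the middle of its inner face at the height of the hatch's underside (104 mm above the desk), axes as the cabinet's. In front of it sits an adjustable stop bar with a black rubber strip, 150 mm long (x). The strip's face stands 6 to 26 mm from this origin towards -y; the setting differs each time, is not measured and must be felt.
- seat (a point): On the frame's inner face behind the rubber strip, 110 mm above the desk. The springy strip gives 1 mm per 6 N, bottoms after 3 mm (18 N) and is crushed above 20 N from the hatch. When let go the hatch springs back until the strip's push equals the track's drag (4 N) and stays. So it must be pressed with well over 4 N on top of the drag: 8 to 12 N is good.
- mug: White mug, 80 mm wide, 95 mm high, origin at the centre of its underside. Leave alone.
- tape: Cardboard-coloured roll of packing tape lying flat, 100 mm wide, 48 mm high, origin at the centre of its underside. Leave alone.
- clipbox: Small closed cardboard box of paper clips, 70 x 50 x 22 mm, origin at the centre of its underside. Leave alone.
Mind the look-alikes: they are no part of the job. What is shaped like the stamp but pink or purple is not meant.

How it is judged:
On the way, in this order (a step that is already met when the one before it is completed fails the run):
1. the stamp stands upright on the floor of the cabinet's well, released, before the hatch is closed (x of stamp in the frame of well between -0.08 and 0.08 m and y of stamp in the frame of well between -0.09 and 0.09 m and z of stamp in the frame of well below 0.006 m and angle between stamp's own z axis and vertical below 0.15 rad and contact force between the fingers and stamp below 0.1 N), for 0.2 s.
2. the hatch is pushed up against the rubber strip on the frame and squeezes it (over 2 N) (contact force between hatch and jamb above 2 N), for 0.2 s.
At the end, for the whole second after the job is handed in: The stamp stands upright (within 0.15 rad) on the floor inside the cabinet's well, let go and at rest; the hatch is closed and at rest against the rubber strip on the frame and keeps it squeezed by more than 2 N with nothing holding it (all of step 1 and contact force between hatch and jamb above 2 N and linear speed of hatch below 0.005 m/s and linear speed of stamp below 0.02 m/s); the robot touches nothing.
It fails at once if the hatch presses the strip and frame with more than 20 N (contact force between hatch and jamb above 20 N).
It fails at once if the stamp is dropped or thrown into the well (faster than 0.6 m/s between the cabinet's walls) (x of stamp in the frame of well between -0.08 and 0.08 m and y of stamp in the frame of well between -0.09 and 0.09 m and z of stamp in the frame of well below 0.1 m and linear speed of stamp above 0.6 m/s).
It fails at once if the mug is moved by more than 30 mm (distance of mug from where it was at the start of the episode above 0.03 m).
It fails at once if the tape is moved by more than 30 mm (distance of tape from where it was at the start of the episode above 0.03 m).
It fails at once if the clipbox is moved by more than 30 mm (distance of clipbox from where it was at the start of the episode above 0.03 m).
It also fails if it takes over 72 s, if anything falls off the work surface, if the arm or the gripper's body presses on something with over 40 N, if the wrist force passes 120 N, or if a joint passes its speed limit or range.

### The arm

A 6-joint arm with a two-finger parallel gripper is mounted at the origin on the work surface. World frame = base frame: x ahead of the robot, y to its left, z up, the work surface at z = 0. Lengths are in m, angles in rad, forces in N, time in s.
With the tool pointing down it reaches from about 0.35 to 0.975 m from the base axis. Payload 4.9 kg.
Tool frame: the origin (TCP) lies midway between the tips of the shut fingers; the grasp point (between the pads) lies 19 mm behind it; z points along the fingers, y is the direction in which the jaws open and shut (so a half turn about z gives the same grasp; the last joint's range is limited). The gripper opens to 85 mm and grips with 20 to 120 N. Pads are 22 mm wide; open, the fingers measure 114 mm over their backs; the gripper's body (76 mm by 85 mm) begins 54 mm behind the grasp point. The pads swing forward as they close: fully open they stand 13 mm farther back than shut.
Start: joints at [-1.459, 0.053, 1.613, -0, 1.476, -0.119], TCP at [0.143, -0.608, 0.209] pointing down, gripper open.
Joint ranges: [-3.01, 3.01], [-1.01, 2.22], [0.06, 2.58], [-1.02, 4.17], [0.09, 2.62], [-3.14, 3.14]. Speed limits (rad/s): [2.57, 2.57, 3.14, 3.14, 3.14, 3.14].

### API

Orientations are given as a unit quaternion [w, x, y, z].
In Python, from plant import state, grab_frame, camera_params, job_done, boxes_of gives the robot as it stands.
- The arm moves only by the tool step_arm, never from a script. Its argument "steps" is a list of rows, each a list of 4 numbers: the shift along the tool's x, y, z in mm, then the turn about the tool's z in degrees. A call has 1 to 8 rows; each row shifts and turns the pose as measured when the row begins, along the tool's axes as they then stand; what a row does not reach is not made up. A row lasts 1/10 s, in which the tool goes at most 50 mm and 8.59 degrees, less where a joint would pass 70% of its speed; a pose out of reach is approached as far as the arm can. A call is refused whole if a number of a shift passes 50 or a number of a turn 8.59, either way. A call with a gripper value outside its range is refused whole. "claw" is the opening in per cent of the stroke, from 0 (shut) to 100 (fully open), set as the call begins (left out, the last holds). The fingers move at their own pace and stop on an object; the grip force is fixed at half the most. Time passes only in rows, so rows that do not move let the fingers close. It gives the time, the measured TCP pose, the force and the opening at its end, in the units of the state.
- state(): the state, without advancing time (a new reading comes with each control period).
- grab_frame(name): name is "side" or "top" or "wrist"; returns (picture, depth): 400x640x3 uint8, red, green, blue; 400x640 float32, m along the optical axis (not along the pixel's ray), 0 where there is no reading.
- camera_params(name): a dict with "mtx" (3x3 intrinsics, pixels), "extrinsics" (4x4, takes a point from camera to world coordinates); the wrist camera has in their place "T_tool_cam" (4x4, takes a point from camera to tool coordinates, whose origin is the TCP and whose axes are the flange's). Camera axes: x right, y down, z forward; pixel columns grow to the right and rows downward; lengths in m; the calibration is good to about 2 mm. A picture is of the moment at which its call begins: read the wrist's pose just before it. camera_params takes no time and is no camera call.
- job_done(): hands the job in, once; it reports no verdict.
Trained networks look in the newest picture that a camera, given by its name, has taken for a name from the list of things; names that differ only in an ending like _2 or _b are one class to them, and where a whole thing is asked for, a point or a joint stands for the part that bears it (a point fixed in the world has none). Each returns a list of dicts, best first, with "p" (0 to 1); they miss things now and then, are a little off and sometimes report something else, mostly with a low value. They report only what shows in the picture. A call takes as long as a camera call. They do not tell look-alikes from the thing itself.
- boxes_of(camera, label): "box" ([left, top, width, height] in pixels, round what is visible of it).
The state is a dict: "time": time; "joint_pos": joint angles; "joint_vel": joint speeds; "joint_efforts": joint torques, N m; "tool_pos": TCP position; "tool_rot": TCP orientation; "contact_force": force on the tool from outside, world axes, zero at the start; "ft_torque": the same for the moment, N m; "gripper_width": opening from 0.0 (shut) to 1.0 (fully open).
Only numpy, scipy, OpenCV 4.12 (cv2) and the standard library are available. Lean on these libraries where they do the work, as an engineer would, in place of code of your own. Each camera call takes 0.05 s, during which the arm holds its last target. There are 200 camera calls.

## Working session

There is one attempt and no reset: what is moved stays moved. The work goes in short steps, Python scripts to look and compute and a tool call to move; the robot and the scene stay as the last step left them, time stands still between calls to the robot, and variables do not carry over. Pictures are saved under pics/ and viewed, about 8 in all and at most 12, crops included, and the job is handed in when it is done.

Besides the shell and the picture viewer there is one more tool, called after "Emit:" as name([rows], argument=value, ...), one row to a line, values as JSON. step_arm: Moves the arm, as the interface text tells. Its arguments: {"type":"object","properties":{"steps":{"type":"array"},"claw":{"type":"number"}},"required":["steps"]}

```bash
mkdir -p pics; ls; cat > h.py <<'E'
import numpy as np, cv2
from scipy.spatial.transform import Rotation as R
from plant import *
def save(n,p): cv2.imwrite('pics/'+n+'.png',p[...,::-1])
def T(cam,s=None):
    c=camera_params(cam)
    if cam!='wrist': return np.array(c['mtx']),np.array(c['extrinsics'])
    q=s['tool_rot'];M=np.eye(4);M[:3,:3]=R.from_quat([q[1],q[2],q[3],q[0]]).as_matrix();M[:3,3]=s['tool_pos']
    return np.array(c['mtx']),M@np.array(c['T_tool_cam'])
def cloud(d,K,E):
    v,u=np.mgrid[:d.shape[0],:d.shape[1]]
    P=np.stack([(u-K[0,2])/K[0,0]*d,(v-K[1,2])/K[1,1]*d,d],-1)
    W=P@E[:3,:3].T+E[:3,3]; W[d<=0]=np.nan
    return W
E
python3 - <<'E'
from h import *
s=state();print(s)
for c in ['top','side']:
    p,d=grab_frame(c);save(c,p);K,Ex=T(c);W=cloud(d,K,Ex);np.save(c+'.npy',W);np.save(c+'_p.npy',p)
    print(c,Ex.round(2).tolist())
    for l in ['stamp','cabinet','hatch','jamb','mug','tape','clipbox']:
        for b in boxes_of(c,l)[:4]:
            x,y,w,h=map(int,b['box']);print(l,round(b['p'],2),b['box'],W[min(y+h//2,399),min(x+w//2,639)].round(3))
E
```

```text
pics
{'time': 0.0, 'joint_pos': array([-1.45900234e+00,  5.33545173e-02,  1.61432424e+00,  7.73138687e-07,
        1.47601379e+00, -1.18970222e-01]), 'joint_vel': array([ 0.00064416, -0.00197557,  0.00057475,  0.00131737, -0.00062149,
       -0.00247665]), 'joint_efforts': array([-8.03621037e-05, -3.93681693e+01, -3.70180535e+01, -2.25263835e-05,
        7.02950754e-03,  1.62859422e-06]), 'tool_pos': array([ 0.14289251, -0.60774026,  0.20734647]), 'tool_rot': array([-1.04993852e-03,  9.93350323e-01,  1.15126162e-01,  4.15211493e-06]), 'contact_force': array([-0.29139856, -0.41016743,  0.38023394]), 'ft_torque': array([ 0.01313744,  0.0419764 , -0.0400364 ]), 'gripper_width': 1.0025561151267957}
top [[-0.03, -0.98, 0.19, 0.4], [-1.0, 0.03, -0.02, 0.03], [0.01, -0.19, -0.98, 1.27], [0.0, 0.0, 0.0, 1.0]]
stamp 0.62 [412.8, 223.0, 11.4, 14.3] [ 0.528 -0.308  0.053]
stamp 0.58 [444.5, 232.7, 14.2, 15.0] [ 0.497 -0.413  0.051]
stamp 0.55 [423.2, 249.0, 13.7, 17.1] [ 0.442 -0.336  0.063]
cabinet 0.9 [224.3, 190.1, 138.4, 65.9] [0.556 0.081 0.112]
hatch 0.92 [286.4, 197.6, 68.5, 48.0] [ 0.55
[... 501 characters left out ...]
08.2, 26.6, 34.6] [ 0.536 -0.331  0.038]
stamp 0.6 [370.4, 227.6, 37.1, 35.4] [ 0.811 -0.024  0.002]
stamp 0.59 [260.3, 351.7, 32.7, 29.8] [ 0.507 -0.435  0.053]
cabinet 0.79 [254.7, 161.9, 84.4, 112.2] [ 0.558 -0.043  0.114]
hatch 0.9 [264.6, 188.3, 64.5, 45.5] [ 0.559 -0.005  0.111]
jamb 0.82 [265.6, 160.8, 57.9, 31.5] [0.558 0.265 0.079]
mug 0.76 [343.3, 325.3, 65.2, 74.7] [ 0.675 -0.475  0.096]
mug 0.42 [268.1, 160.3, 59.5, 28.4] [0.571 0.265 0.082]
tape 0.88 [371.5, 226.4, 32.7, 35.8] [ 0.811 -0.016 -0.001]
tape 0.41 [268.0, 189.0, 61.0, 43.3] [ 0.564 -0.008  0.113]
clipbox 0.39 [266.2, 159.0, 59.7, 33.8] [0.565 0.263 0.079]
clipbox 0.22 [266.2, 192.0, 60.1, 42.5] [ 0.558 -0.022  0.113]
```

```bash
python3 - <<'E'
from h import *
t=np.load('top_p.npy');s=np.load('side_p.npy')
a=cv2.resize(s[290:390,200:420],(660,300),interpolation=cv2.INTER_CUBIC)
b=cv2.resize(t[180:280,200:480],(800,286),interpolation=cv2.INTER_CUBIC)
o=np.zeros((590,800,3),np.uint8);o[:300,:660]=a;o[302:588]=b;save('crop',o)
E
```

```text
(no output)
```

View pics/crop.png

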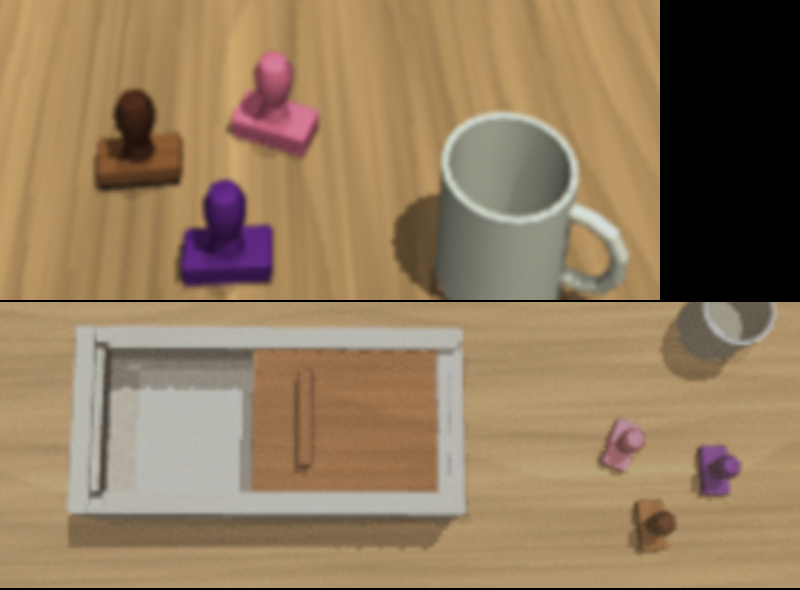

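The brown stamp at side pixel (245,337), top pixel (430,257), is the one meant: it is wood-coloured. The pink one at side (292,325) and the purple one at side (276,366) are look-alikes, and the crop confirms this. Next I'll fit the cabinet and stamp poses.

```bash
python3 - <<'E'
from h import *
W=np.load('top.npy');p=np.load('top_p.npy').astype(int)
def rect(m):
    q=W[m][:,:2].astype(np.float32);r=cv2.minAreaRect(q);return [np.round(x,3) for x in r],np.nanmedian(W[m][:,2]).round(4)
reg=np.zeros(W.shape[:2],bool);reg[185:262,215:370]=1
z=W[...,2]
m=reg&(z>.085)&(z<.2);n,l=cv2.connectedComponents(m.astype(np.uint8));print([ (l==i).sum() for i in range(1,n)])
k=1+np.argmax([(l==i).sum() for i in range(1,n)]);print('cab',rect(l==k))
br=reg&(p[...,0]-p[...,2]>45)&(z>.1)
print('hatch',rect(br&(z<.12)));print('ridge',rect(br&(z>.13)&(z<.145)))
q=W[br&(z<.12)];print('hatch pcts y',np.nanpercentile(q[:,1],[.5,2,50,98,99.5]),'x',np.nanpercentile(q[:,0],[.5,99.5]))
for c in ['top','side']:
    W=np.load(c+'.npy');z=W[...,2]
    mm=(abs(W[...,0]-.447)<.055)&(abs(W[...,1]+.352)<.055)
    # exclude look-alikes by colour
    pp=np.load(c+'_p.npy').astype(int); wood=(pp[...,0]>pp[...,1])&(pp[...,1]>pp[...,2])
    print(c,'bulb',W[mm&wood&(z>.045)&(z<.08)].mean(0).round(4),'base',rect(mm&wood&(z>.012)&(z<.03)))
E
```

```text
[np.int64(6438)]
cab ([array([0.559, 0.077]), array([0.411, 0.197]), np.float64(88.309)], np.float64(0.1137))
hatch ([array([ 0.558, -0.002]), array([0.193, 0.147]), np.float64(88.414)], np.float64(0.1119))
ridge ([array([0.557, 0.041]), array([0.012, 0.098]), np.float64(88.584)], np.float64(0.1378))
hatch pcts y [-0.09743215 -0.09431674 -0.00584293  0.09144037  0.093491  ] x [0.48369451 0.63169964]
top bulb [ 0.4416 -0.3438  0.0645] base ([array([ 0.443, -0.345]), array([0.03 , 0.054]), np.float64(88.865)], np.float64(0.0187))
side bulb [ 0.4447 -0.3533  0.0618] base ([array([ 0.443, -0.347]), array([0.055, 0.032]), np.float64(0.384)], np.float64(0.0193))
```

Emit:
step_arm([
  [0, 0, 0, 7.5],
  [0, 0, 0, 7.5],
  [36, -33, 0, 0],
  [36, -33, 0, 0],
  [36, -33, 0, 0],
  [36, -33, 0, 0],
  [36, -33, 0, 0],
  [36, -33, 0, 0],
], claw=70)

```text
time: 1.6
tool_pos: [0.3695, -0.419, 0.2088]
tool_rot: [0.002, 1.0, -0.027, 0.0]
contact_force: [2.4, -0.3, 0.3]
gripper_width: 0.698
```

Emit:
step_arm([
  [36, -33, 0, 0],
  [0, 0, 0, 0],
])

```text
time: 1.8
tool_pos: [0.4115, -0.3834, 0.2092]
tool_rot: [0.001, 1.0, -0.024, 0.001]
contact_force: [-0.5, 0.1, 0.2]
gripper_width: 0.698
```

```bash
python3 - <<'E'
from h import *
s=state();p,d=grab_frame('wrist');K,E=T('wrist',s);W=cloud(d,K,E);z=W[...,2];save('w1',p)
p=p.astype(int);wood=(p[...,0]>p[...,1])&(p[...,1]>p[...,2])
for b in boxes_of('wrist','stamp'):print(b)
mm=(abs(W[...,0]-.443)<.05)&(abs(W[...,1]+.346)<.05)&wood
print((mm&(z>.012)).sum())
for a,b in((.012,.026),(.045,.075),(.062,.08)):
    q=W[mm&(z>a)&(z<b)]
    if len(q)>5: print(a,cv2.minAreaRect(q[:,:2].astype(np.float32)),q.mean(0),q[:,2].max())
E
```

```text
{'box': [335.6, 77.9, 28.3, 50.2], 'p': 0.98}
{'box': [236.0, 48.2, 41.3, 60.1], 'p': 0.93}
{'box': [271.0, 134.1, 26.9, 47.2], 'p': 0.78}
2884
0.012 ((0.4435400366783142, -0.3476202189922333), (0.0560067817568779, 0.029999855905771255), 1.7432680130004883) [ 0.44746284 -0.34989456  0.01794653] 0.022249495488033844
0.045 ((0.4436827600002289, -0.34766456484794617), (0.026022465899586678, 0.025684373453259468), 83.77618408203125) [ 0.44471229 -0.34871771  0.06498961] 0.07092646008983133
0.062 ((0.44362199306488037, -0.3474278748035431), (0.02200484648346901, 0.02194713056087494), 23.675708770751953) [ 0.4442779  -0.3481058   0.06731529] 0.07092646008983133
```

View pics/w1.png

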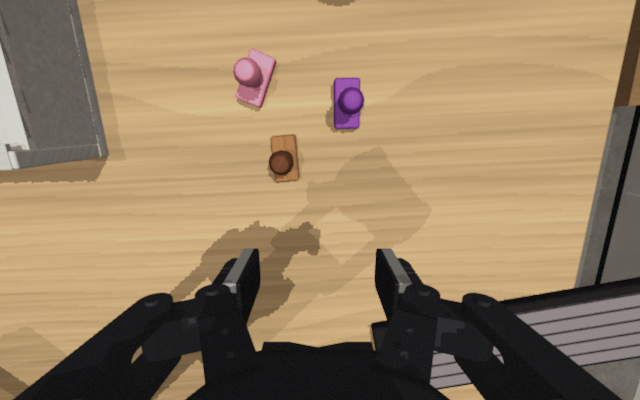

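The brown stamp is at wrist pixel (284,158), pink at (255,78) and purple at (347,103). The stamp's base and bulb both fit to (0.4436, -0.3476).

Emit:
step_arm([
  [15, -19, 30, -0.5],
  [15, -18, 30, -0.5],
  [0, 0, 20, 0],
  [0, 0, 0, 0],
])

```text
time: 2.3
tool_pos: [0.4384, -0.3562, 0.1287]
tool_rot: [0.005, 1.0, -0.021, 0.001]
contact_force: [-0.0, -0.8, -0.1]
gripper_width: 0.701
```

Emit:
step_arm([
  [6, -9, 10, 0],
  [0, 0, 0, 0],
  [0, 0, 0, 0],
])

```text
time: 2.6
tool_pos: [0.4443, -0.3504, 0.1202]
tool_rot: [0.006, 1.0, -0.023, 0.002]
contact_force: [-0.2, -0.1, 0.4]
gripper_width: 0.702
```

Emit:
step_arm([
  [-1, -3, 30, 0],
  [0, -0.5, 30, 0],
  [0, 0, 20, 0],
  [0, 0, 0, 0],
])

```text
time: 3.0
tool_pos: [0.4468, -0.353, 0.0451]
tool_rot: [0.011, 1.0, -0.024, 0.006]
contact_force: [-0.8, 1.3, 0.7]
gripper_width: 0.699
```

Emit:
step_arm([
  [-3, -5.5, 0, 0],
  [0, 0, 0, 0],
  [0, 0, 14, 0],
  [0, 0, 0, 0],
])

```text
time: 3.4
tool_pos: [0.4465, -0.3503, 0.0359]
tool_rot: [0.014, 1.0, -0.025, 0.01]
contact_force: [0.2, -0.3, 0.2]
gripper_width: 0.704
```

Emit:
step_arm([
  [-3, -3, 6, 0],
  [0, 0, 0, 0],
])

```text
time: 3.6
tool_pos: [0.444, -0.3475, 0.03]
tool_rot: [0.014, 1.0, -0.024, 0.01]
contact_force: [0.6, 0.5, -0.4]
gripper_width: 0.7
```

Emit:
step_arm([
  [0, 0, 0, 0],
  [0, 0, 0, 0],
  [0, 0, 0, 0],
  [0, 0, 0, 0],
  [0, 0, 0, 0],
], claw=0)

```text
time: 4.1
tool_pos: [0.4443, -0.3477, 0.0305]
tool_rot: [0.014, 1.0, -0.024, 0.01]
contact_force: [-0.4, -1.0, -0.4]
gripper_width: 0.273
```

Emit:
step_arm([
  [0, 0, -10, 0],
  [0, 0, -25, 0],
  [0, 0, -30, 0],
  [0, 0, -30, 0],
  [0, 0, -30, 0],
  [0, 0, -30, 0],
  [0, 0, -30, 0],
  [0, 0, -15, 0],
])

```text
time: 4.9
tool_pos: [0.4377, -0.3394, 0.2368]
tool_rot: [0.012, 1.0, -0.025, 0.007]
contact_force: [0.6, -0.0, -1.2]
gripper_width: 0.271
```

Emit:
step_arm([
  [6, -15, 0, 0],
  [7, -35, 0, 0],
  [7, -40, 0, -0.5],
  [7, -40, 0, -0.5],
  [7, -40, 0, 0],
  [7, -40, 0, 0],
  [7, -40, 0, 0],
  [7, -40, 0, 0],
])

```text
time: 5.7
tool_pos: [0.5026, -0.0381, 0.2211]
tool_rot: [0.009, 1.0, -0.019, 0.002]
contact_force: [-0.1, -0.8, -0.1]
gripper_width: 0.273
```

Emit:
step_arm([
  [7, -40, 0, 0],
  [7, -40, 0, 0],
  [7, -40, 0, 0],
  [7, -30, 0, 0],
  [7, -15, 0, 0],
  [0, 0, 0, 0],
])

```text
time: 6.3
tool_pos: [0.5354, 0.1438, 0.2039]
tool_rot: [0.008, 1.0, -0.014, -0.008]
contact_force: [-0.0, 0.5, -0.8]
gripper_width: 0.272
```

Emit:
step_arm([
  [14, -19, 0, 0],
  [13, -16, 0, 0],
  [0, 0, 0, 0],
])

```text
time: 6.6
tool_pos: [0.5597, 0.1791, 0.1974]
tool_rot: [0.009, 1.0, -0.013, -0.012]
contact_force: [0.3, 0.4, -1.4]
gripper_width: 0.272
```

```bash
python3 - <<'E'
from h import *
s=state();print(s['tool_pos']);p,d=grab_frame('wrist');K,E=T('wrist',s);save('w2',p)
W=cloud(d,K,E);q=W.reshape(-1,3)
a=np.radians(-1.7);c=np.array([.559,.077]);x=np.array([np.cos(a),np.sin(a)]);y=np.array([-x[1],x[0]])
L=np.c_[(q[:,:2]-c)@x,(q[:,:2]-c)@y,q[:,2]]
# profile along y of cabinet at several x
for xx in(-.05,-.03,.03,.05,.07):
    m=abs(L[:,0]-xx)<.004
    print(xx,[(j,round(float(np.median(L[m&(abs(L[:,1]*1000-j)<3),2])),3)) for j in range(-10,210,8) if (m&(abs(L[:,1]*1000-j)<3)).any()])
for yy in(.06,.10,.13):
    m=abs(L[:,1]-yy)<.004
    print('y',yy,[(j,round(float(np.median(L[m&(abs(L[:,0]*1000-j)<3),2])),3)) for j in range(-100,105,8) if (m&(abs(L[:,0]*1000-j)<3)).any()])
E
```

```text
[0.55974461 0.17913619 0.19739884]
-0.05 [(-10, 0.112), (-2, 0.047), (6, 0.111), (14, 0.111), (22, 0.015), (30, 0.015), (38, 0.015), (46, 0.015), (54, 0.016), (62, 0.016), (70, 0.015), (134, 0.016), (142, 0.015), (150, 0.015), (158, 0.015), (166, 0.015), (174, 0.114), (182, 0.047), (190, 0.122), (198, 0.121), (206, 0.121)]
-0.03 [(-10, 0.112), (-2, 0.046), (6, 0.111), (14, 0.111), (22, 0.015), (30, 0.016), (38, 0.015), (46, 0.016), (54, 0.016), (62, 0.016), (70, 0.016), (134, 0.016), (142, 0.015), (150, 0.015), (158, 0.015), (166, 0.016), (174, 0.114), (182, 0.046), (190, 0.121), (198, 0.121), (206, 0.121)]
0.03 [(-10, 0.112), (-2, 0.048), (6, 0.111), (14, 0.111), (22, 0.015), (30, 0.015), (38, 0.015), (46, 0.015), (54, 0.016), (62, 0.016), (70, 0.015), (78, 0.016), (86, 0.015), (94, 0.015), (102, 0.015), (110, 0.015), (118, 0.016), (126, 0.016), (134, 0.015), (142, 0.016), (150, 0.015), (158, 0.015), (166, 0.015), (174, 0.113), (182, 0.046), (190, 0.122), (198, 0.121), (206, 0.121)]
0.05 [(-10, 0.112), (-2, 0.048), (6, 0.111), (14, 0.111), (22, 0.015), (30, 0.016), (38, 0.015), (46,
[... 828 characters left out ...]
, 0.292), (20, 0.015), (28, 0.016), (36, 0.016), (44, 0.015), (52, 0.015), (60, 0.016), (68, 0.016), (76, 0.016), (84, 0.118), (92, 0.118), (100, 0.118)]
y 0.1 [(-92, 0.118), (-84, 0.118), (-12, 0.016), (-4, 0.236), (4, 0.234), (12, 0.302), (20, 0.184), (28, 0.015), (36, 0.015), (44, 0.015), (52, 0.015), (60, 0.015), (68, 0.015), (76, 0.016), (84, 0.118), (92, 0.118), (100, 0.118)]
y 0.13 [(-76, 0.016), (-68, 0.015), (-60, 0.015), (-52, 0.015), (-44, 0.015), (-36, 0.015), (-28, 0.015), (-20, 0.015), (-12, 0.015), (-4, 0.274), (4, 0.269), (12, 0.307), (20, 0.015), (28, 0.016), (36, 0.016), (44, 0.015), (52, 0.015), (60, 0.015), (68, 0.015), (76, 0.016), (84, 0.118), (92, 0.118), (100, 0.118)]
```

View pics/w2.png

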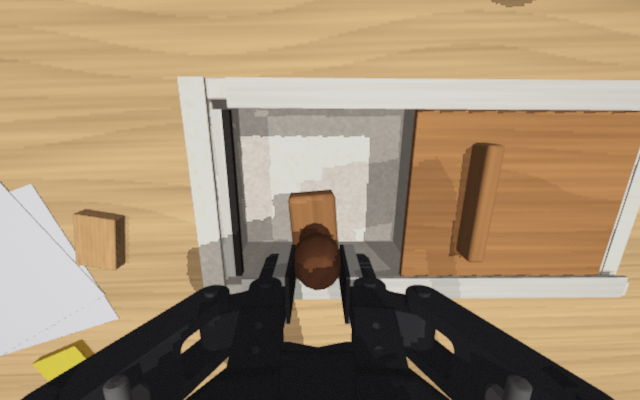

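Wrist view: the stamp (315,240) is held upright over the open well, whose opening runs from column 240 (strip) to 400 (hatch edge). The ridge is at (480,205). I'm lowering it now.

Emit:
step_arm([
  [4, 2, 15, 0],
  [1, 0, 25, 0],
  [1, 0, 25, 0],
  [0, 0, 25, 0],
  [0, 0, 20, 0],
  [0, 0, 10, 0],
  [0, 0, 0, 0],
])

```text
time: 7.35
tool_pos: [0.556, 0.1659, 0.0657]
tool_rot: [0.011, 1.0, -0.017, -0.017]
contact_force: [0.3, 0.4, -2.1]
gripper_width: 0.271
```

Emit:
step_arm([
  [0, -2, 7, 0],
  [0, 0, 4, 0],
  [0, 0, 3, 0],
  [0, 0, 0, 0],
])

```text
time: 7.75
tool_pos: [0.5571, 0.1672, 0.053]
tool_rot: [0.011, 1.0, -0.017, -0.015]
contact_force: [-0.4, 0.2, -1.2]
gripper_width: 0.268
```

Emit:
step_arm([
  [0, 0, 3, 0],
  [0, 0, 2, 0],
  [0, 0, 1, 0],
  [0, 0, 0, 0],
])

```text
time: 8.15
tool_pos: [0.5584, 0.1675, 0.0484]
tool_rot: [0.011, 1.0, -0.017, -0.013]
contact_force: [0.5, -0.1, -0.7]
gripper_width: 0.274
```

Emit:
step_arm([
  [0, 0, 1.5, 0],
  [0, 0, 1, 0],
  [0, 0, 0, 0],
])

```text
time: 8.45
tool_pos: [0.5591, 0.1679, 0.0479]
tool_rot: [0.011, 1.0, -0.017, -0.012]
contact_force: [0.0, 0.8, -0.8]
gripper_width: 0.274
```

Emit:
step_arm([
  [0, 0, 2, 0],
  [0, 0, 2, 0],
])

```text
time: 8.65
tool_pos: [0.5597, 0.1683, 0.0474]
tool_rot: [0.01, 1.0, -0.017, -0.012]
contact_force: [-6.2, -0.8, 14.2]
gripper_width: 0.268
```

Touchdown: 14 N upward. I'm releasing.

Emit:
step_arm([
  [0, 0, 0, 0],
  [0, 0, 0, 0],
  [0, 0, 0, 0],
  [0, 0, 0, 0],
], claw=65)

```text
time: 9.05
tool_pos: [0.5604, 0.1684, 0.0476]
tool_rot: [0.01, 1.0, -0.017, -0.011]
contact_force: [1.3, -0.3, 0.1]
gripper_width: 0.653
```

Emit:
step_arm([
  [0, 0, -8, 0],
  [0, 0, -15, 0],
  [0, 0, -25, 0],
  [0, 0, -30, 0],
  [0, 0, -30, 0],
  [0, 0, -30, 0],
  [0, 0, -15, 0],
  [0, 0, 0, 0],
])

```text
time: 9.85
tool_pos: [0.5641, 0.1716, 0.2121]
tool_rot: [0.01, 1.0, -0.017, -0.01]
contact_force: [0.2, 0.6, 0.2]
gripper_width: 0.649
```

```bash
python3 - <<'E'
from h import *
s=state();print(s['tool_pos'],s['tool_rot']);p,d=grab_frame('wrist');K,E=T('wrist',s);save('w3',p)
W=cloud(d,K,E);z=W[...,2]
m=(abs(W[...,0]-.56)<.06)&(abs(W[...,1]-.168)<.055)&(z<.1)
for a,b in((.026,.04),(.06,.1)):
    q=W[m&(z>a)&(z<b)]
    if len(q)>5: print(cv2.minAreaRect(q[:,:2].astype(np.float32)),q[:,2].max())
E
```

```text
[0.5640529  0.17155949 0.21214938] [ 0.00987477  0.99975175 -0.01722084 -0.01011759]
((0.5585774183273315, 0.1687888205051422), (0.05571620538830757, 0.02991165779531002), 2.3225271701812744) 0.03970652162050775
((0.5586634874343872, 0.16879554092884064), (0.02600034326314926, 0.02555074170231819), 83.1268310546875) 0.08671171687379342
```

View pics/w3.png

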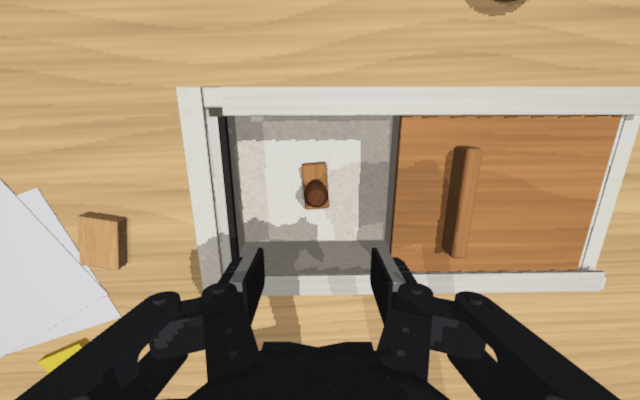

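The stamp stands upright in the well at (315,185): its top is at 86.7 mm and the bulb is centred over the base. Next is the hatch, pushing on the ridge (462,200) from the -y side with the fingers shut.

Emit:
step_arm([
  [0, 20, 0, 0],
  [0, 40, 0, 0],
  [0, 40, 0, 0],
  [0, 40, 0, 0],
  [0, 20, 0, 0],
  [0, 0, 0, 0],
], claw=0)

```text
time: 10.5
tool_pos: [0.552, 0.0073, 0.2016]
tool_rot: [0.01, 1.0, -0.015, -0.02]
contact_force: [-0.3, 0.8, 1.1]
gripper_width: -0.0
```

Emit:
step_arm([
  [8, 2, 15, 0],
  [0, 0, 25, 0],
  [0, 0, 20, 0],
  [0, 0, 8, 0],
  [0, 0, 0, 0],
])

```text
time: 11.0
tool_pos: [0.555, 0.0073, 0.1219]
tool_rot: [0.009, 1.0, -0.014, -0.025]
contact_force: [-0.5, -0.5, 0.7]
gripper_width: 0.004
```

Emit:
step_arm([
  [2, -5, 0, 0],
  [0, -5, 0, 0],
  [0, -5, 0, 0],
  [0, -5, 0, 0],
])

```text
time: 11.4
tool_pos: [0.5593, 0.0299, 0.123]
tool_rot: [0.008, 1.0, -0.013, -0.023]
contact_force: [-0.7, 0.0, 1.0]
gripper_width: -0.0
```

Emit:
step_arm([
  [0, -4, 0, 0],
  [0, -4, 0, 0],
])

```text
time: 11.6
tool_pos: [0.5604, 0.039, 0.1243]
tool_rot: [0.008, 1.0, -0.013, -0.022]
contact_force: [0.4, -0.2, 0.2]
gripper_width: -0.002
```

```bash
python3 - <<'E'
from h import *
o=[]
for c in('wrist','top','side'):
    s=state();p,d=grab_frame(c);K,E=T(c,s);W=cloud(d,K,E)
    pp=p.astype(int);z=W[...,2];m=(abs(W[...,0]-.557)<.06)&(W[...,1]>-.02)&(W[...,1]<.15)&(pp[...,0]-pp[...,2]>45)&(z>.13)&(z<.145)
    q=W[m]
    if len(q)>5: print(c,len(q),cv2.minAreaRect(q[:,:2].astype(np.float32)))
    o.append(p)
print(state()['contact_force'])
a=cv2.resize(o[1][180:270,210:400],(800,379));b=cv2.resize(o[2][150:240,240:350],(270,220));im=np.zeros((600,800,3),np.uint8);im[:379]=a;im[380:,:270]=b;im[380:,280:632]=cv2.resize(o[0],(352,220));save('c4',im)
E
```

```text
wrist 2022 ((0.5603903532028198, 0.03982898220419884), (0.013964069075882435, 0.09832455217838287), 88.49072265625)
top 46 ((0.5295420289039612, 0.04193546250462532), (0.011780669912695885, 0.03288143500685692), 88.57405090332031)
side 90 ((0.559868335723877, 0.03499815985560417), (0.09461401402950287, 0.013754005543887615), 2.751316547393799)
[-0.40632077 -0.04582945  0.12194681]
```

View pics/c4.png

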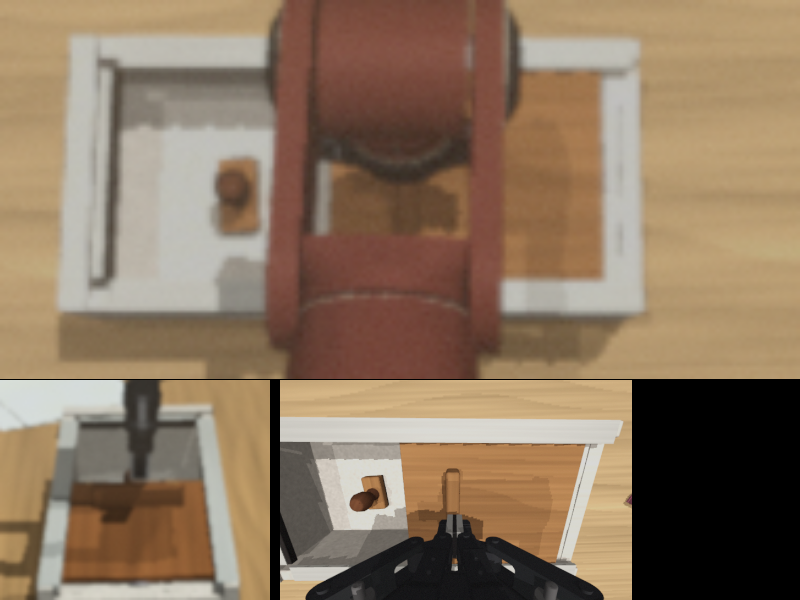

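```bash
python3 - <<'E'
from h import *
s=state();p,d=grab_frame('wrist');K,E=T('wrist',s);W=cloud(d,K,E)
print(s['tool_pos'],s['gripper_width'])
for v in range(150,360,10): print(v,[(u,*W[v,u].round(3)) for u in (305,313,320,327)])
save('w5',cv2.resize(p[120:360,180:500],(800,600)))
print(camera_params('wrist')['T_tool_cam'])
E
```

```text
[0.56014594 0.03877224 0.12399749] -0.002972791305627253
150 [(305, np.float64(0.615), np.float64(0.043), np.float64(0.112)), (313, np.float64(0.614), np.float64(0.039), np.float64(0.111)), (320, np.float64(0.614), np.float64(0.034), np.float64(0.111)), (327, np.float64(0.614), np.float64(0.03), np.float64(0.112))]
160 [(305, np.float64(0.609), np.float64(0.044), np.float64(0.112)), (313, np.float64(0.609), np.float64(0.039), np.float64(0.116)), (320, np.float64(0.609), np.float64(0.035), np.float64(0.116)), (327, np.float64(0.608), np.float64(0.03), np.float64(0.111))]
170 [(305, np.float64(0.608), np.float64(0.043), np.float64(0.137)), (313, np.float64(0.608), np.float64(0.039), np.float64(0.137)), (320, np.float64(0.607), np.float64(0.035), np.float64(0.137)), (327, np.float64(0.602), np.float64(0.03), np.float64(0.11))]
180 [(305, np.float64(0.602), np.float64(0.043), np.float64(0.137)), (313, np.float64(0.602), np.float64(0.039), np.float64(0.138)), (320, np.float64(0.602), np.float64(0.035), np.float64(0.137)), (327, np.float64(0.596), np.float64(0.031), np.float64(0.112))]
190
[... 3984 characters left out ...]
82), np.float64(0.042), np.float64(0.119)), (320, np.float64(0.481), np.float64(0.037), np.float64(0.118)), (327, np.float64(0.554), np.float64(0.035), np.float64(0.197))]
350 [(305, np.float64(0.575), np.float64(0.042), np.float64(0.222)), (313, np.float64(0.575), np.float64(0.04), np.float64(0.223)), (320, np.float64(0.574), np.float64(0.038), np.float64(0.222)), (327, np.float64(0.575), np.float64(0.036), np.float64(0.222))]
[[ 1.26790240e-03 -9.61197132e-01 -2.75859505e-01  6.94055212e-02]
 [ 9.99998914e-01  1.01140002e-03  1.07209002e-03  8.21405633e-04]
 [-7.51485545e-04 -2.75860565e-01  9.61197370e-01 -1.64775828e-01]
 [ 0.00000000e+00  0.00000000e+00  0.00000000e+00  1.00000000e+00]]
```

View pics/w5.png

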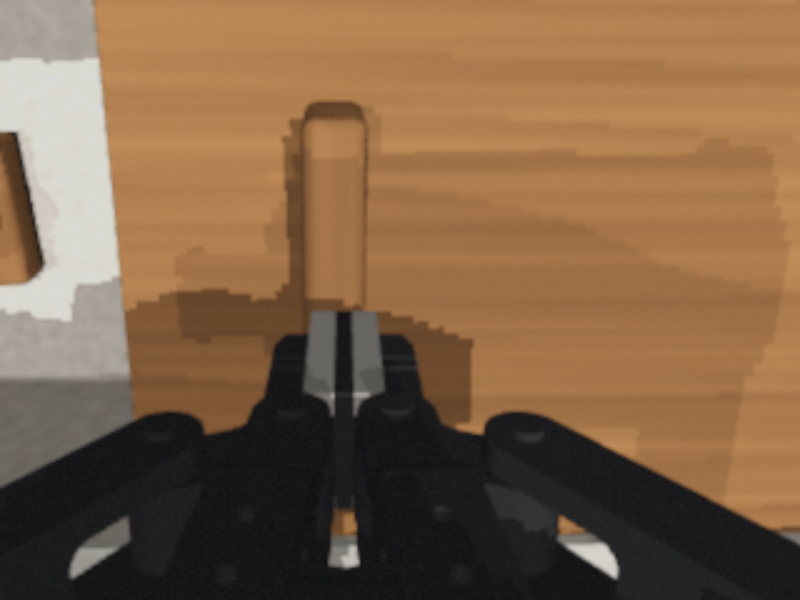

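The close view shows the shut fingertips resting above the ridge at about 0.15 m. So the true tips sit some 30 mm higher than the reported TCP, and nothing was touched (force about 0). I'll back off to -y and go lower, feeling for contact.

Emit:
step_arm([
  [0, 15, 0, 0],
  [0, 14, 0, 0],
  [0, 0, 0, 0],
  [0, 0, 8, 0],
  [0, 0, 6, 0],
  [0, 0, 0, 0],
])

```text
time: 12.4
tool_pos: [0.5581, 0.0049, 0.1088]
tool_rot: [0.009, 1.0, -0.014, -0.023]
contact_force: [0.8, 0.5, -0.7]
gripper_width: 0.002
```

Emit:
step_arm([
  [0, 0, 5, 0],
  [0, 0, 5, 0],
  [0, 0, 0, 0],
])

```text
time: 12.7
tool_pos: [0.5571, 0.0053, 0.0972]
tool_rot: [0.009, 1.0, -0.014, -0.024]
contact_force: [-0.1, -0.6, -0.5]
gripper_width: 0.0
```

```bash
python3 - <<'E'
from h import *
s=state();p,d=grab_frame('wrist');K,E=T('wrist',s);W=cloud(d,K,E)
print(s['tool_pos'],s['contact_force'])
for v in range(236,290,6): print(v,[W[v,u].round(3).tolist() for u in (300,313,327,340)])
E
```

```text
[0.55712791 0.0053393  0.09718537] [-0.1442705  -0.57177807 -0.51796812]
236 [[0.569, 0.014, 0.112], [0.568, 0.007, 0.11], [0.568, -0.001, 0.111], [0.568, -0.008, 0.111]]
242 [[0.565, 0.014, 0.111], [0.565, 0.007, 0.112], [0.564, -0.001, 0.111], [0.564, -0.008, 0.111]]
248 [[0.561, 0.014, 0.112], [0.569, 0.007, 0.128], [0.569, -0.0, 0.129], [0.56, -0.008, 0.111]]
254 [[0.565, 0.013, 0.127], [0.57, 0.007, 0.136], [0.57, 0.0, 0.136], [0.565, -0.007, 0.127]]
260 [[0.566, 0.013, 0.134], [0.57, 0.007, 0.141], [0.57, 0.0, 0.142], [0.565, -0.006, 0.134]]
266 [[0.566, 0.013, 0.14], [0.57, 0.007, 0.148], [0.57, 0.001, 0.148], [0.565, -0.006, 0.14]]
272 [[0.566, 0.012, 0.145], [0.57, 0.007, 0.152], [0.571, 0.001, 0.153], [0.566, -0.005, 0.146]]
278 [[0.573, 0.012, 0.161], [0.571, 0.007, 0.157], [0.572, 0.001, 0.16], [0.573, -0.004, 0.162]]
284 [[0.573, 0.011, 0.165], [0.567, 0.007, 0.156], [0.572, 0.001, 0.164], [0.573, -0.003, 0.166]]
```

The shut tips measure about 0.125 m, so they overlap the ridge (0.112 to 0.138). Approaching and pushing.

Emit:
step_arm([
  [2, -5, 3, 0],
  [0, -5, 0, 0],
  [0, -4, 0, 0],
  [0, -3, 0, 0],
  [0, -3, 0, 0],
])

```text
time: 13.25
tool_pos: [0.5604, 0.0251, 0.0945]
tool_rot: [0.011, 1.0, -0.014, -0.023]
contact_force: [-0.4, -4.0, -0.4]
gripper_width: -0.0
```

Emit:
step_arm([
  [0, -8, 0, 0],
  [0, -12, 0, 0],
  [0, -12, 0, 0],
  [0, -12, 0, 0],
  [0, -12, 0, 0],
  [0, -8, 0, 0],
])

```text
time: 13.85
tool_pos: [0.5623, 0.0852, 0.0947]
tool_rot: [0.017, 0.999, -0.015, -0.023]
contact_force: [-1.3, -4.7, 2.0]
gripper_width: -0.001
```

Emit:
step_arm([
  [0, -10, 0, 0],
  [0, -12, 0, 0],
  [0, -12, 0, 0],
  [0, -10, 0, 0],
  [0, -8, 0, 0],
  [0, -5, 0, 0],
])

```text
time: 14.45
tool_pos: [0.564, 0.1412, 0.0948]
tool_rot: [0.021, 0.999, -0.015, -0.024]
contact_force: [-0.4, -5.6, 1.9]
gripper_width: -0.002
```

Emit:
step_arm([
  [0, -3, 0, 0],
  [0, -3, 0, 0],
  [0, -3, 0, 0],
  [0, -3, 0, 0],
])

```text
time: 14.85
tool_pos: [0.5644, 0.1535, 0.0947]
tool_rot: [0.022, 0.999, -0.016, -0.024]
contact_force: [-1.4, -4.4, 2.8]
gripper_width: 0.001
```

```bash
python3 - <<'E'
from h import *
s=state();p,d=grab_frame('wrist');K,E=T('wrist',s);W=cloud(d,K,E);p=p.astype(int);z=W[...,2]
print(s['tool_pos'],s['contact_force'])
q=W.reshape(-1,3);c=p.reshape(-1,3)
a=np.radians(-1.7);o=np.array([.559,.077]);x=np.array([np.cos(a),np.sin(a)]);y=np.array([-x[1],x[0]])
L=np.c_[(q[:,:2]-o)@x,(q[:,:2]-o)@y,q[:,2]]
for xx in(.03,.045,.06,.07):
    m=abs(L[:,0]-xx)<.003
    print(xx,[(j,round(float(np.median(L[n,2])),3),np.median(c[n],0).astype(int).tolist()) for j in range(140,196,4) if (n:=m&(abs(L[:,1]*1000-j)<1.5)).any()])
E
```

```text
[0.56436507 0.15350004 0.09473916] [-1.36501005 -4.43199595  2.8378556 ]
0.03 [(140, 0.112, [176, 126, 79]), (144, 0.112, [175, 126, 79]), (148, 0.111, [175, 125, 79]), (152, 0.111, [174, 124, 78]), (168, 0.111, [17, 15, 17]), (172, 0.114, [48, 44, 43]), (176, 0.114, [85, 83, 79]), (180, 0.115, [208, 206, 199]), (184, 0.075, [91, 86, 80]), (188, 0.121, [217, 216, 207]), (192, 0.121, [217, 216, 206])]
0.045 [(140, 0.111, [181, 132, 83]), (144, 0.111, [181, 132, 83]), (148, 0.111, [181, 131, 83]), (152, 0.111, [180, 131, 82]), (168, 0.113, [22, 22, 20]), (172, 0.113, [48, 44, 43]), (176, 0.114, [93, 93, 88]), (180, 0.114, [209, 206, 199]), (184, 0.075, [91, 87, 80]), (188, 0.121, [216, 215, 206]), (192, 0.121, [216, 216, 209])]
0.06 [(140, 0.111, [181, 131, 82]), (144, 0.111, [181, 132, 82]), (148, 0.111, [182, 132, 82]), (152, 0.111, [181, 132, 83]), (168, 0.112, [20, 19, 17]), (172, 0.114, [47, 44, 42]), (176, 0.114, [77, 76, 73]), (180, 0.114, [208, 205, 198]), (184, 0.076, [93, 88, 82]), (188, 0.121, [216, 215, 209]), (192, 0.122, [216, 215, 207])]
0.07 [(140, 0.111, [186, 135, 86]), (144, 0.111, [186, 134, 86]), (148, 0.112, [186, 134, 86]), (152, 0.111, [186, 135, 86]), (168, 0.112, [17, 17, 17]), (172, 0.113, [48, 44, 43]), (176, 0.114, [83, 81, 77]), (180, 0.114, [207, 205, 198]), (184, 0.075, [104, 99, 92]), (188, 0.121, [216, 215, 206]), (192, 0.121, [216, 215, 209])]
```

About 13 mm remain between the leading edge and the strip.

Emit:
step_arm([
  [0, -3, 0, 0],
  [0, -3, 0, 0],
  [0, -2, 0, 0],
  [0, -1, 0, 0],
])

```text
time: 15.3
tool_pos: [0.5647, 0.1635, 0.0947]
tool_rot: [0.022, 0.999, -0.016, -0.024]
contact_force: [-1.7, -3.8, 2.6]
gripper_width: 0.004
```

Emit:
step_arm([
  [0, -1, 0, 0],
  [0, -1, 0, 0],
])

```text
time: 15.5
tool_pos: [0.5648, 0.1657, 0.0947]
tool_rot: [0.021, 0.999, -0.016, -0.024]
contact_force: [-1.9, -4.1, 3.0]
gripper_width: -0.001
```

Emit:
step_arm([
  [0, -1, 0, 0],
])

```text
time: 15.6
tool_pos: [0.5648, 0.1668, 0.0948]
tool_rot: [0.021, 0.999, -0.016, -0.024]
contact_force: [-0.9, -4.2, 2.8]
gripper_width: 0.002
```

Emit:
step_arm([
  [0, -1, 0, 0],
])

```text
time: 15.7
tool_pos: [0.5649, 0.1678, 0.0948]
tool_rot: [0.021, 0.999, -0.016, -0.024]
contact_force: [-1.3, -3.6, 2.8]
gripper_width: 0.0
```

Emit:
step_arm([
  [0, -1, 0, 0],
])

```text
time: 15.8
tool_pos: [0.5648, 0.1689, 0.0947]
tool_rot: [0.021, 0.999, -0.016, -0.024]
contact_force: [-1.1, -4.0, 2.7]
gripper_width: -0.005
```

Emit:
step_arm([
  [0, -0.7, 0, 0],
])

```text
time: 15.9
tool_pos: [0.5649, 0.1698, 0.0947]
tool_rot: [0.021, 0.999, -0.016, -0.024]
contact_force: [-1.9, -4.3, 3.6]
gripper_width: 0.003
```

Emit:
step_arm([
  [0, -0.7, 0, 0],
])

```text
time: 16.0
tool_pos: [0.5649, 0.1705, 0.0947]
tool_rot: [0.021, 0.999, -0.016, -0.024]
contact_force: [-1.4, -3.8, 3.3]
gripper_width: -0.002
```

Emit:
step_arm([
  [0, -0.7, 0, 0],
])

```text
time: 16.1
tool_pos: [0.5649, 0.1711, 0.0947]
tool_rot: [0.022, 0.999, -0.016, -0.024]
contact_force: [-3.2, -5.6, 3.8]
gripper_width: -0.002
```

Emit:
step_arm([
  [0, -0.6, 0, 0],
])

```text
time: 16.2
tool_pos: [0.5649, 0.1713, 0.0947]
tool_rot: [0.022, 0.999, -0.016, -0.024]
contact_force: [-2.4, -5.8, 3.1]
gripper_width: -0.005
```

Emit:
step_arm([
  [0, -0.8, 0, 0],
])

```text
time: 16.3
tool_pos: [0.5649, 0.1714, 0.0948]
tool_rot: [0.023, 0.999, -0.016, -0.024]
contact_force: [-3.4, -8.0, 4.6]
gripper_width: -0.003
```

Emit:
step_arm([
  [0, -0.8, 0, 0],
])

```text
time: 16.4
tool_pos: [0.5649, 0.1713, 0.0948]
tool_rot: [0.024, 0.999, -0.016, -0.024]
contact_force: [-2.5, -6.5, 4.0]
gripper_width: -0.004
```

Emit:
step_arm([
  [0, -1.3, 0, 0],
])

```text
time: 16.5
tool_pos: [0.5649, 0.1715, 0.0948]
tool_rot: [0.025, 0.999, -0.016, -0.024]
contact_force: [-2.4, -9.6, 5.0]
gripper_width: 0.001
```

Emit:
step_arm([
  [0, -1.7, 0, 0],
])

```text
time: 16.6
tool_pos: [0.5649, 0.1716, 0.0948]
tool_rot: [0.027, 0.999, -0.016, -0.025]
contact_force: [-2.8, -9.3, 4.8]
gripper_width: -0.003
```

Emit:
step_arm([
  [0, -2.4, 0, 0],
])

```text
time: 16.7
tool_pos: [0.5649, 0.1719, 0.0949]
tool_rot: [0.029, 0.999, -0.016, -0.025]
contact_force: [-2.4, -13.4, 4.6]
gripper_width: -0.004
```

Emit:
step_arm([
  [0, -2.8, 0, 0],
])

```text
time: 16.8
tool_pos: [0.5648, 0.1719, 0.095]
tool_rot: [0.032, 0.999, -0.016, -0.026]
contact_force: [-3.1, -15.0, 6.1]
gripper_width: 0.004
```

Emit:
step_arm([
  [0, -2.6, 0, 0],
  [0, -2.6, 0, 0],
])

```text
time: 17.0
tool_pos: [0.5647, 0.1714, 0.0952]
tool_rot: [0.038, 0.999, -0.017, -0.027]
contact_force: [-3.7, -13.1, 6.1]
gripper_width: 0.0
```

Peak push was 15 N, so about 11 N on the strip. I'm backing off slowly now.

Emit:
step_arm([
  [0, 1, 0, 0],
  [0, 2, 0, 0],
  [0, 4, 0, 0],
  [0, 8, 0, 0],
  [0, 10, 0, 0],
  [0, 0, 0, 0],
])

```text
time: 17.6
tool_pos: [0.5634, 0.1472, 0.0952]
tool_rot: [0.036, 0.999, -0.016, -0.027]
contact_force: [0.2, -0.3, -0.1]
gripper_width: 0.003
```

Emit:
step_arm([
  [0, 0, -15, 0],
  [0, 0, -25, 0],
  [0, 0, -25, 0],
  [0, 0, -25, 0],
  [0, 0, -15, 0],
  [0, 0, 0, 0],
])

```text
time: 18.2
tool_pos: [0.5696, 0.1552, 0.2079]
tool_rot: [0.035, 0.999, -0.017, -0.026]
contact_force: [1.0, -0.2, -1.0]
gripper_width: 0.003
```

```bash
python3 - <<'E'
from h import *
s=state();p,d=grab_frame('wrist');K,E=T('wrist',s);W=cloud(d,K,E);save('w6',p);p=p.astype(int);z=W[...,2]
print(s['tool_pos'],s['contact_force'])
q=W.reshape(-1,3);c=p.reshape(-1,3)
a=np.radians(-1.7);o=np.array([.559,.077]);x=np.array([np.cos(a),np.sin(a)]);y=np.array([-x[1],x[0]])
L=np.c_[(q[:,:2]-o)@x,(q[:,:2]-o)@y,q[:,2]]
for xx in(.0,.03,.06):
    m=abs(L[:,0]-xx)<.003
    print(xx,[(j,round(float(np.median(L[n,2])),3),np.median(c[n],0).astype(int).tolist()) for j in range(158,184,2) if (n:=m&(abs(L[:,1]*1000-j)<1)).any()])
E
```

```text
[0.56962679 0.15516817 0.20787534] [ 0.98144266 -0.23777394 -0.96965286]
0.0 [(158, 0.111, [173, 123, 77]), (160, 0.111, [173, 123, 77]), (162, 0.111, [172, 123, 78]), (164, 0.111, [171, 123, 77]), (166, 0.111, [172, 123, 77]), (168, 0.111, [172, 123, 78]), (170, 0.112, [139, 97, 60]), (172, 0.113, [44, 41, 39]), (174, 0.114, [47, 44, 42]), (176, 0.114, [112, 108, 104]), (178, 0.114, [207, 204, 197]), (180, 0.114, [206, 204, 197]), (182, 0.114, [206, 203, 196])]
0.03 [(158, 0.111, [171, 122, 77]), (160, 0.111, [172, 123, 77]), (162, 0.111, [171, 122, 76]), (164, 0.111, [171, 122, 76]), (166, 0.111, [171, 122, 77]), (168, 0.112, [171, 122, 76]), (170, 0.112, [130, 93, 57]), (172, 0.114, [47, 43, 41]), (174, 0.114, [48, 43, 42]), (176, 0.114, [103, 101, 96]), (178, 0.114, [208, 205, 198]), (180, 0.115, [206, 203, 196]), (182, 0.114, [206, 203, 196])]
0.06 [(158, 0.111, [177, 128, 80]), (160, 0.112, [177, 129, 81]), (162, 0.112, [178, 128, 80]), (164, 0.111, [179, 128, 80]), (166, 0.111, [179, 128, 81]), (168, 0.112, [178, 128, 81]), (170, 0.112, [148, 104, 65]), (172, 0.114, [44, 41, 38]), (174, 0.114, [47, 44, 42]), (176, 0.114, [144, 141, 134]), (178, 0.114, [209, 207, 200]), (180, 0.115, [206, 203, 196]), (182, 0.114, [205, 203, 196])]
```

View pics/w6.png

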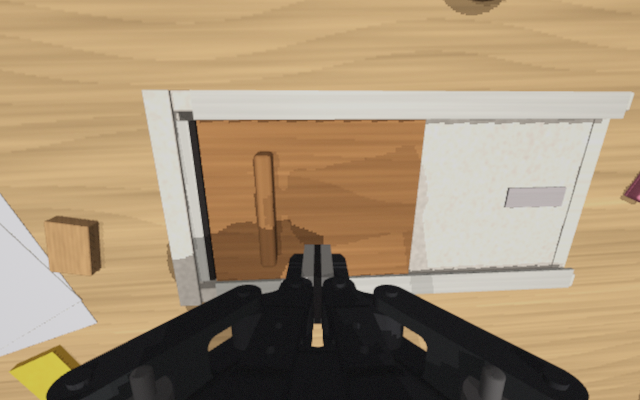

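The hatch's edge (column 200) sits flush against the black strip along its whole length, and the arm is clear of everything.

```bash
python3 -c "
from plant import *
print(job_done())"
```

```text
the job is handed in; nothing more can be done
None
```

I put the brown wooden stamp in the well, slid the hatch shut against the rubber strip and pressed it home. I handed the job in at about 18 s; no verdict came back.

- **Stamp:** I lowered it until it touched down, with about 14 N upward on the tool, and let go. The wrist camera then showed it upright, with its top at 87 mm and the handle centred over its base. I did not see it again once the hatch was closed.
- **Hatch:** the push rose from about 4 N of drag to about 15 N, so roughly 11 N on the strip, well under the 20 N limit. After backing off, the hatch edge lay flush along the strip and the arm touched nothing. The 4 N or so the strip should still hold is worked out from the push force, not measured.
- **Other things on the desk:** I did not touch the mug, tape, clip box or the pink and purple stamps, but I did not re-measure their positions at the end.
- **What disagreed:** the shut fingertips were really about 28 mm higher than the reported tool position. My first push therefore passed above the ridge with no contact, and I backed off and went lower. It also means the stamp was probably gripped near the top of its handle, though it held. The tool also tilted by a few degrees during the moves, with no visible effect.

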